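# Pry the split ring out of the modelling turntable

## Robot

A 7-joint arm with a two-finger parallel gripper is mounted at the origin on the work surface. World frame = base frame: x ahead of the robot, y to its left, z up, the work surface at z = 0. Lengths are in mm, angles in rad, forces in N, time in s.
With the tool pointing down it reaches from about 400 to 875 mm from the base axis. Payload 4.4 kg.
Tool frame: the origin (TCP) lies midway between the tips of the shut fingers; the grasp point (between the pads) lies 19 mm behind it; z points along the fingers, y is the line along which they close (so a half turn about z gives the same grasp; the last joint's range is limited). The gripper opens to 85 mm and grips with 20 to 120 N. Pads are 22 mm wide; open, the fingers measure 114 mm over their backs; the gripper's body (76 mm by 85 mm) begins 54 mm behind the grasp point. The pads swing forward as they close: fully open they stand 13 mm farther back than shut.
Start: joints at [-1.192, 0.628, 0.038, 1.517, -0.027, 0.996, -0.02], TCP at [279.66, 586.778, 231.313] pointing down, gripper open.
Joint ranges: [-3.06, 3.06], [-0.37, 2.12], [-1.25, 1.32], [0.18, 2.47], [-1.1, 4.24], [0.23, 1.98], [-2.94, 2.94]. Speed limits (rad/s): [2.57, 2.57, 3.14, 3.14, 3.14, 3.14, 3.14].

## Interface

Orientations are given as a unit quaternion [w, x, y, z].
In Python, from cell import * gives the robot as it stands.
- The arm moves only by the shell command python3 -m crank 'ROWS' [OPENING]. ROWS is JSON, a list of rows, each an object of numbers: "x", "y", "z": the shift along the tool's x, y, z in units of 25 mm (1.0 is 25 mm); "roll": the turn about the tool's z in units of 5 degrees (1.0 is 5 degrees). A call has 1 to 12 rows; each row is the pose to reach, as a shift and turn from the pose commanded when the call began, along the tool's axes at that moment; what a row does not reach only later rows make up. A row lasts 1/12 s, in which the tool goes at most 41.7 mm and 7.16 degrees, less where a joint would pass 70% of its speed; a pose out of reach is approached as far as the arm can. A call with a gripper value outside its range is refused whole. OPENING is the finger opening in mm, from 0 to 85.4, set as the call begins (- or left out, the last holds). The fingers move at their own pace and stop on an object; the grip force is fixed at half the most. Time passes only in rows, so rows that repeat a pose let the fingers close. It gives the time, the measured TCP pose, the force, the opening and the grip force at its end, in the units of the state.
- get_state(): the state, without advancing time (a new reading comes with each control period).
- get_image(name): name is "side" or "top" or "wrist"; returns a dict with "frame" (400x640x3 uint8, red, green, blue), "K" (3x3 intrinsics, pixels), "R" (3x3) and "t" (3): a world point X has camera coordinates R X + t; the wrist camera has in their place "T_tool_cam" (4x4, takes a point from camera to tool coordinates, whose origin is the TCP and whose axes are the flange's). Camera axes: x right, y down, z forward; pixel columns grow to the right and rows downward; lengths in mm; the calibration is good to about 2 mm. The wrist camera is an equidistant fisheye: a pixel r from the principal point sees the ray r / f radians off the axis. A picture is of the moment at which its call begins: read the wrist's pose just before it. There is no depth.
- hand_in(): hands the job in; it is judged then, once.
Trained networks look in a picture, given as the dict that the camera call returned (one of the last four; its "shot" number tells which), for a name from the list of things; names that differ only in an ending like _2 or _b are one class to them, and where a whole thing is asked for, a point or a joint stands for the part that bears it (a point fixed in the world has none). Each returns a list of dicts, best first, with "confidence" (0 to 1); they miss things now and then, are a little off and sometimes report something else, mostly with a low value. They report only what shows in the picture. A call takes as long as a camera call. They do not tell look-alikes from the thing itself.
- search_frame(picture, query): "centre" ([column, row] in pixels, amid what is visible of it).
- regions_of(picture, query): "pixels" (400x640 bool, what is visible of it) and "centre" ([column, row] in pixels, amid what is visible of it).
- landmark_of(picture, query): "centre" ([column, row] in pixels: a listed point, or the origin of a listed thing).
The state is a dict: "time": time; "q": joint angles; "qd": joint speeds; "effort": joint torques, N m; "eef_pos": TCP position; "tool_rot": TCP orientation; "ft_force": force on the tool from outside, world axes, zero at the start; "ft_torque": the same for the moment, N m; "width": opening from 0.0 (shut) to 1.0 (fully open); "finger_force": force on a finger pad.
Only numpy, scipy, OpenCV 4.12 (cv2) and the standard library are available. Lean on these libraries where they do the work, as an engineer would, in place of code of your own. Each camera call takes 0.05 s, during which the arm holds its last target. There are 200 camera calls.

## Task

The turntable's bearing is due for greasing: take the hook pick from its rack, put its toe under the free end of the split retaining ring in the pry slot, and pry the ring up and out of its groove. Draw the ring over onto the square cardboard sheet beside the turntable so that it lies flat, wholly on the sheet, then hang the pick back in its rack. Work the ring with the pick only, never with the gripper, and leave the other things where they are.

Things in the scene. Friction and masses are not known exactly. Their poses are not given: they have to be found in the camera images.
- bore (a point): Fixed grey turntable head, a disc 170 mm across, flat top (deck) 40 mm above the table. This point: centre of its round bore, at deck height; x points along the pry slot, towards the sheet; z up. Bore radius 47 mm; the ring lies on a ledge 8 mm below the deck (radius 30 to 47); inside it an open well, floor 24 mm below the deck, with a spindle stub 12 mm wide and 10 mm tall at the centre.
- pry_slot (a point): Middle of the floor of the pry slot, on bore's x axis, 43 mm from the bore centre, 24 mm below the deck. The slot is a straight cut 26 mm wide along x, from the well through ledge and bore wall out to 56 mm from the centre, open above, its floor level with the well's. One end of the ring bridges it, with 16 mm free height between floor and ring.
- keeper (a point): Steel keeper plate 3 mm thick on the deck, opposite the slot (about 30 degrees either side); this point is the middle of its inner edge, at its top, 41.5 mm from the bore centre. It overhangs the outer 4 mm of the ring, 3 mm above it, so the ring cannot come straight up: its end at the slot must rise first (12 to 20 mm), then it is drawn out along the slot, away from the keeper.
- ring_mid (a point): Rigid steel split ring, about 85 g, outer radius 45.5 mm, inner 36.5, 5 mm thick. This point: centre of the circle at half thickness, z along the axis. It starts flat on the ledge, top 3 mm below the deck, held only by its weight, the bore wall and the keeper. From its own x axis (within 3 degrees of the slot at the start) it runs anticlockwise from above from -11 to 323 degrees; the rest is gap.
- ring_end (a point): Where to pry the ring: middle of its 9 mm width at half thickness, 41 mm from the ring's centre on its x axis, 8 mm from the cut end. At the start it bridges the pry slot. A pick shaft inside the ring with its toe outwards under this place can lift this side and then drag the ring along, the far side trailing.
- pick_grip (a point): Hook pick, about 90 g, hanging upright in the rack. This point: middle of its wooden handle, a square bar 18 x 18 mm, 80 mm tall; x and y are its face normals, z up. Below it a steel collar 32 x 32 x 5 mm (underside 45 mm below this point), then a 6 x 6 mm shaft on the handle's axis that ends 125 mm below this point.
- pick_toe (a point): End of the pick's toe, at half its thickness: a flat bar 6 mm wide and 4 mm thick that sticks out along the pick's +x at the shaft's lower end, undersides level. This point is 14 mm from the shaft's axis (11 mm from its face) and 123 mm below pick_grip. Same axes.
- pick_collar (a point): Point on the pick's shaft axis at the underside of the collar, same axes as pick_grip, 45 mm below it.
- rack_slot (a point): Fixed plywood rack: top board 8 mm thick, top 100 mm above the table, with a slot 16 mm wide along x, closed at x = -9 mm, open at +26 mm. This point, at the board's top, is where pick_collar belongs: collar resting on the board, toe along +x. The pick lifts straight up, shaft and toe passing through the slot, and goes back the same way. Below the slot it is free to 12 mm above the table.
- card_mid (a point): Centre of the top face of the fixed cardboard sheet, 180 x 180 mm, 3 mm thick, flat on the table beside the turntable on the side of the pry slot, x and y along its edges.
Mind the look-alikes: they are no part of the job. There is more than one size of the part that bears ring_mid; the job needs the middle-sized.

How it is judged:
By the outcome, as a careful person would: the job done as asked, in the order asked, and still so for the second after the job is handed in, with the robot touching nothing.
It also fails if it takes over 62 s, if anything falls off the work surface, if the arm or the gripper's body presses on something with over 40 N, if the wrist force passes 120 N, or if a joint passes its speed limit or range.

## Working session

There is one attempt and no reset: what is moved stays moved. The work goes in short steps, Python scripts to look and compute and a shell command to move; the robot and the scene stay as the last step left them, time stands still between calls to the robot, and variables do not carry over. Pictures are saved under pics/ and viewed, at most 10 in all, crops included, and the job is handed in when it is done.

```bash
ls; mkdir -p pics; cat > h.py <<'E'
from cell import *
import numpy as np, cv2
from scipy.spatial.transform import Rotation as Ro
def ray(p,px):
    K=p["K"]; d=np.linalg.inv(K)@[px[0],px[1],1.]
    R=np.array(p["R"]);t=np.array(p["t"])
    return -R.T@t, R.T@d
def atz(p,px,z):
    c,d=ray(p,px); return c+d*(z-c[2])/d[2]
def tri(p1,a,p2,b):
    c1,d1=ray(p1,a);c2,d2=ray(p2,b)
    d1/=np.linalg.norm(d1);d2/=np.linalg.norm(d2)
    s=np.linalg.lstsq(np.c_[d1,-d2],c2-c1,rcond=None)[0]
    A=c1+s[0]*d1;B=c2+s[1]*d2
    return (A+B)/2,np.linalg.norm(A-B)
def proj(p,X):
    v=np.array(p["R"])@X+np.array(p["t"]); v=np.array(p["K"])@v; return v[:2]/v[2]
def save(n,f): cv2.imwrite("pics/"+n,np.ascontiguousarray(f[:,:,::-1]))
E
cat > a.py <<'E'
from h import *
s=get_state();print({k:np.round(v,3).tolist() for k,v in s.items()})
T=get_image("top");S=get_image("side")
save("top1.png",T["frame"]);save("side1.png",S["frame"])
for q in ["bore","pry_slot","keeper","ring_mid","ring_end","pick_grip","pick_toe","pick_collar","rack_slot","card_mid"]:
    for n,p in (("T",T),("S",S)):
        print(q,n,[(np.round(d["centre"],1).tolist(),round(d["confidence"],2)) for d in landmark_of(p,q)])
E
python3 a.py
```

```text
pics
{'time': 0.0, 'q': [-1.192, 0.629, 0.038, 1.518, -0.027, 0.996, -0.02], 'qd': [-0.001, 0.0, -0.001, -0.001, 0.0, 0.001, 0.0], 'effort': [0.0, -56.342, 1.226, -19.345, 0.011, 0.011, 0.0], 'eef_pos': [279.399, 586.165, 230.387], 'tool_rot': [-0.0, 0.221, 0.975, -0.001], 'ft_force': [-0.461, 0.535, 0.315], 'ft_torque': [0.049, 0.009, -0.051], 'finger_force': 0.0, 'width': 1.003}
bore T [([442.7, 205.4], 0.7)]
bore S [([292.8, 235.2], 0.8)]
pry_slot T [([269.6, 204.4], 0.81)]
pry_slot S [([287.5, 257.1], 0.94)]
keeper T [([314.1, 201.5], 0.86)]
keeper S [([300.5, 216.7], 0.68), ([287.9, 250.5], 0.51)]
ring_mid T [([366.7, 209.7], 0.77), ([423.2, 213.7], 0.16)]
ring_mid S [([297.0, 236.8], 0.81), ([391.7, 223.2], 0.79), ([331.4, 131.5], 0.7), ([316.4, 196.7], 0.56)]
ring_end T [([268.2, 201.2], 0.98), ([336.0, 269.3], 0.82), ([355.0, 221.6], 0.51)]
ring_end S [([290.3, 251.3], 0.86), ([326.3, 203.3], 0.76), ([367.0, 221.0], 0.55)]
pick_grip T [([449.9, 196.6], 0.96)]
pick_grip S [([332.3, 112.4], 0.83), ([300.9, 216.9], 0.17)]
pick_toe T [([423.8, 213.2], 0.77)]
pick_toe S [([329.0, 163.9], 0.68)]
pick_collar T [([441.5, 207.9], 0.7)]
pick_collar S [([331.5, 131.0], 0.56)]
rack_slot T [([440.6, 207.6], 0.93)]
rack_slot S [([329.8, 130.5], 0.65)]
card_mid T [([184.6, 210.5], 0.75)]
card_mid S [([264.5, 358.6], 0.58)]
```

View pics/top1.png

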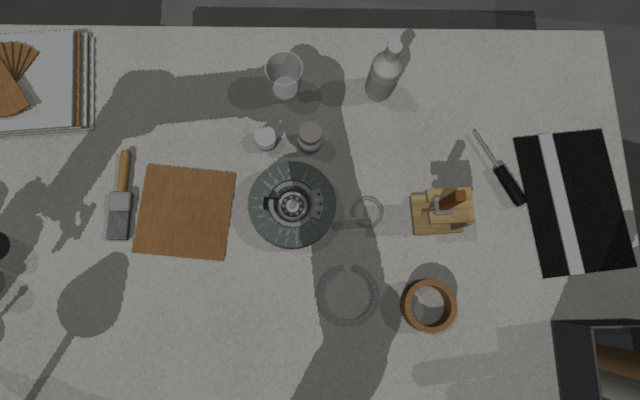

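View pics/side1.png

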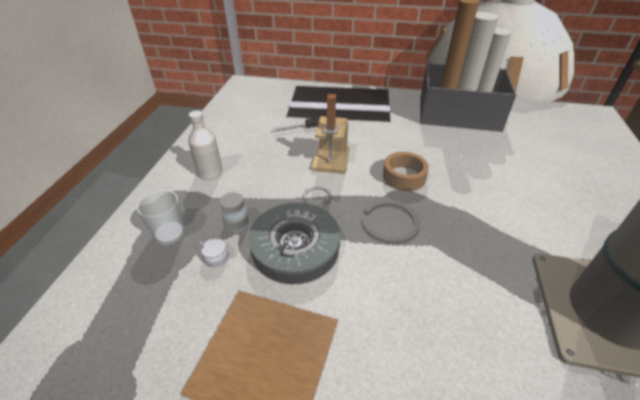

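The top view shows three rings: in the turntable (292,205), a small one on the table (366,210) and a large one on the table (346,295). The one in the turntable bore fits: it is the middle size and lies on the ledge under the keeper (318,202), bridging the slot (269,204). The pick hangs in the rack at (450,200), and the sheet is at (185,211). The side view agrees (turntable at 295,238, pick at 331,115). Next I'll get positions and confirm with one enlarged crop.

```bash
cat > b.py <<'E'
from h import *
T=get_image("top");S=get_image("side")
def P(n,a,b): x,e=tri(T,a,S,b);print(n,x.round(1),"gap",e.round(1))
P("pry",[269.6,204.4],[287.5,257.1]);P("keeper",[314.1,201.5],[300.5,216.7])
P("grip",[449.9,196.6],[332.3,112.4]);P("toe",[423.8,213.2],[329,163.9]);P("collar",[441.5,207.9],[331.5,131]);P("rack",[440.6,207.6],[329.8,130.5])
P("ringend",[268.2,201.2],[290.3,251.3])
P("card",[184.6,210.5],[264.5,358.6])
print("rack@100",atz(T,[440.6,207.6],100),"toe@22",atz(T,[423.8,213.2],22))
print("pry@16",atz(T,[269.6,204.4],16), atz(S,[287.5,257.1],16)); print("keep@43",atz(T,[314.1,201.5],43),atz(S,[300.5,216.7],43))
print("bore S@40",atz(S,[292.8,235.2],40)," T",atz(T,[292,205],40))
# card corners
for n,p in (("T",T),("S",S)):
    r=regions_of(p,"card_mid")
    if r:
        m=r[0]["pixels"].astype(np.uint8);c=max(cv2.findContours(m,0,2)[0],key=cv2.contourArea)
        w=np.array([atz(p,q[0],3)[:2] for q in c],np.float32);print(n,"card",r[0]["confidence"],cv2.minAreaRect(w))
# deck circle
for z in (40,): print("disc edges",[atz(T,q,z)[:2].round(1) for q in ([249,205],[336,205],[292,162],[292,248])])
f=T["frame"][150:260,240:480]; save("c1.png",cv2.resize(f,None,fx=3.3,fy=3.3,interpolation=cv2.INTER_CUBIC))
print("rings T",atz(T,[366.7,209.7],2).round(),atz(T,[346,295],2).round())
E
python3 b.py
```

```text
pry [541.5  11.5  26.6] gap 1.6
keeper [540.  -75.1  45.3] gap 3.3
grip [ 521.8 -299.1  149.9] gap 8.4
toe [ 522.8 -298.4    9. ] gap 0.1
collar [ 517.7 -301.9  100. ] gap 2.6
rack [ 519.5 -299.5  102.2] gap 6.0
ringend [539.3  12.4  46. ] gap 7.2
card [535.1 183.9  -4.6] gap 2.1
rack@100 [ 516.88669427 -300.34258642  100.        ] toe@22 [ 520.64543665 -294.22607164   22.        ]
pry@16 [542.79973718  12.23691009  16.        ] [545.09782463   3.37090084  16.        ]
keep@43 [542.18450696 -75.14112921  43.        ] [538.97281964 -77.1664936   43.        ]
bore S@40 [542.43409844 -30.13200551  40.        ]  T [536.33870938 -32.5546296   40.        ]
T card 0.62 ((533.8467407226562, 182.64315795898438), (180.62364196777344, 180.27944946289062), 83.2868423461914)
S card 0.7 ((548.1788330078125, -52.03984069824219), (182.7991943359375, 209.07569885253906), 11.564704895019531)
disc edges [array([537.2,  49.7]), array([ 535.5, -117.5]), array([622.5, -33.1]), array([453.6, -32. ])]
rings T [ 533. -184.    2.] [ 364. -136.    2.]
```

View pics/c1.png

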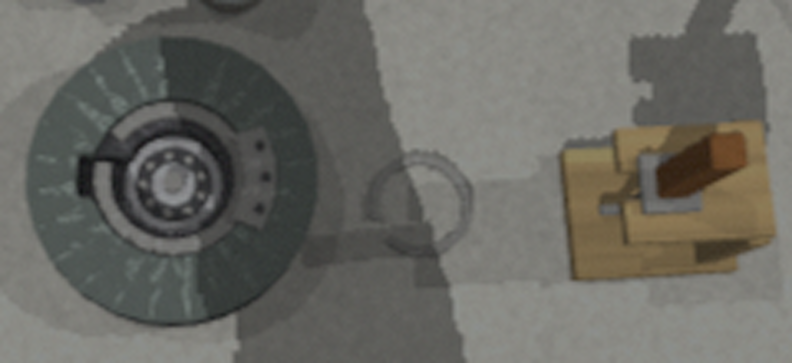

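The crop confirms it: the ring sits in the bore at crop (172,180), the slot is at its left, the keeper at its right. The pick's toe shows at (610,208) pointing left, which is about world +y. Moving towards the rack.

```bash
R='{"x":-16.6,"y":-11.4,"roll":6}'; python3 -m crank '[{"x":-16.6,"y":-11.4,"roll":11.7},{"x":-16.6,"y":-11.4,"roll":11.7},{"x":-16.6,"y":-11.4,"roll":11.7},{"x":-16.6,"y":-11.4,"roll":11.7},{"x":-16.6,"y":-11.4,"roll":11.7},{"x":-16.6,"y":-11.4,"roll":11.7},{"x":-16.6,"y":-11.4,"roll":11.7},{"x":-16.6,"y":-11.4,"roll":11.7},{"x":-16.6,"y":-11.4,"roll":11.7},{"x":-16.6,"y":-11.4,"roll":11.7},{"x":-16.6,"y":-11.4,"roll":11.7},{"x":-16.6,"y":-11.4,"roll":11.7}]'
cat > go.py <<'E'
import sys
from h import *
# go.py x y z yaw_of_tool_x(deg): units for a move from measured pose
s=get_state();R=Ro.from_quat(np.r_[s["tool_rot"][1:],s["tool_rot"][0]]).as_matrix()
p=np.array(s["eef_pos"]);yaw=np.degrees(np.arctan2(R[1,0],R[0,0]))
print("t",s["time"],"pos",p.round(1),"yawx",yaw.round(2),"tilt",R[:,2].round(3),"F",np.round(s["ft_force"],1),"w",s["width"],"ff",s["finger_force"],"q",np.round(s["q"],2))
if len(sys.argv)>3:
    a=list(map(float,sys.argv[1:])); print("xyz",(R.T@(np.array(a[:3])-p)/25).round(2),"roll",round((yaw-a[3])/5,2) if len(a)>3 else "")
E
python3 go.py 519 -300 235 95.8
```

```text
t 1.3 pos [279.6 586.8 231.3] yawx 154.52 tilt [-0.  0. -1.] F [-0.8  0.1  0.4] w 1.0017083349063773 ff 0.0 q [-1.19  0.63  0.04  1.52 -0.03  1.   -0.02]
xyz [-23.9  -27.9   -0.15] roll 11.74invalid input
```

```bash
python3 -m crank '[{"x":-10,"y":-5,"z":0,"roll":6},{"x":-10,"y":-5,"z":0,"roll":6}]'; python3 -m crank --help | head -20;  python3 go.py
```

```text
time: 1.47
eef_pos: [328.9, 522.6, 231.0]
tool_rot: [-0.001, 0.34, 0.94, 0.001]
ft_force: [1.7, -0.8, -0.5]
width: 1.0
finger_force: 0.0
t 1.4667 pos [328.9 522.6 231. ] yawx 140.22 tilt [-0.001  0.002 -1.   ] F [ 1.7 -0.8 -0.5] w 1.0001856604806743 ff 0.0 q [-1.12  0.58  0.1   1.62 -0.07  0.95 -0.11]invalid input: not JSON, or not a number
```

```bash
python3 go.py 535 100 235 95.8; python3 go.py 519 -300 235 95.8
```

```text
t 1.4667 pos [328.9 522.6 231. ] yawx 140.22 tilt [-0.001  0.002 -1.   ] F [ 1.7 -0.8 -0.5] w 1.0001856604806743 ff 0.0 q [-1.12  0.58  0.1   1.62 -0.07  0.95 -0.11]
xyz [-17.15  -7.72  -0.2 ] roll 8.88
t 1.4667 pos [328.9 522.6 231. ] yawx 140.22 tilt [-0.001  0.002 -1.   ] F [ 1.7 -0.8 -0.5] w 1.0001856604806743 ff 0.0 q [-1.12  0.58  0.1   1.62 -0.07  0.95 -0.11]
xyz [-26.9  -20.42  -0.23] roll 8.88
```

```bash
python3 -m crank '[{"x":-17.1,"y":-7.7,"z":-0.2,"roll":8.9},{"x":-17.1,"y":-7.7,"z":-0.2,"roll":8.9},{"x":-17.1,"y":-7.7,"z":-0.2,"roll":8.9},{"x":-17.1,"y":-7.7,"z":-0.2,"roll":8.9},{"x":-17.1,"y":-7.7,"z":-0.2,"roll":8.9},{"x":-17.1,"y":-7.7,"z":-0.2,"roll":8.9},{"x":-17.1,"y":-7.7,"z":-0.2,"roll":8.9},{"x":-17.1,"y":-7.7,"z":-0.2,"roll":8.9},{"x":-17.1,"y":-7.7,"z":-0.2,"roll":8.9},{"x":-17.1,"y":-7.7,"z":-0.2,"roll":8.9},{"x":-17.1,"y":-7.7,"z":-0.2,"roll":8.9},{"x":-17.1,"y":-7.7,"z":-0.2,"roll":8.9}]';  python3 go.py 519 -240 235 95.8
```

```text
time: 2.47
eef_pos: [539.1, 91.1, 237.1]
tool_rot: [0.003, 0.675, 0.738, -0.0]
ft_force: [0.6, -0.4, 0.4]
width: 1.004
finger_force: 0.0
t 2.4667 pos [539.1  91.1 237.1] yawx 95.15 tilt [ 0.004 -0.004 -1.   ] F [ 0.6 -0.4  0.4] w 1.0039442449454252 ff 0.0 q [-0.45  0.49  0.34  1.81 -0.2   0.87  0.07]
xyz [-13.12  -1.99   0.14] roll -0.13
```

```bash
python3 -m crank '[{"x":-4.6,"y":-0.4,"z":0.1,"roll":0},{"x":-4.6,"y":-0.4,"z":0.1,"roll":0},{"x":-4.6,"y":-0.4,"z":0.1,"roll":0},{"x":-4.6,"y":-0.4,"z":0.1,"roll":0},{"x":-4.6,"y":-0.4,"z":0.1,"roll":0}]'
cat >> h.py <<'E'
def wshot():
    s=get_state(); p=get_image("wrist"); R=Ro.from_quat(np.r_[s["tool_rot"][1:],s["tool_rot"][0]]).as_matrix()
    M=np.eye(4);M[:3,:3]=R;M[:3,3]=s["eef_pos"]; p["W"]=M@np.array(p["T_tool_cam"]); return p
def watz(p,px,z):
    K=np.array(p["K"]);u=(px[0]-K[0,2])/K[0,0];v=(px[1]-K[1,2])/K[1,1];r=np.hypot(u,v)+1e-12
    d=p["W"][:3,:3]@[np.sin(r)*u/r,np.sin(r)*v/r,np.cos(r)];c=p["W"][:3,3]
    return c+d*(z-c[2])/d[2]
def wproj(p,X):
    c=p["W"][:3,:3].T@(np.array(X)-p["W"][:3,3]);h=np.hypot(c[0],c[1]);r=np.arctan2(h,c[2]);K=np.array(p["K"])
    return np.array([K[0,2]+K[0,0]*r*c[0]/h,K[1,2]+K[1,1]*r*c[1]/h])
E
cat > c.py <<'E'
from h import *
p=wshot();save("w1.png",p["frame"])
for q,z in [("bore",40),("pry_slot",16),("keeper",43),("ring_mid",34.5),("ring_end",34.5),("card_mid",3)]:
    print(q,[(np.round(d["centre"]).tolist(),round(d["confidence"],2),watz(p,d["centre"],z).round(1)) for d in landmark_of(p,q)])
E
python3 c.py; python3 go.py 519 -240 235 95.8
```

```text
time: 2.88
eef_pos: [537.4, -18.3, 234.0]
tool_rot: [0.0, 0.673, 0.74, -0.0]
ft_force: [0.5, 1.2, -0.5]
width: 1.004
finger_force: 0.0
bore [([323.0, 192.0], 0.79, array([542.9, -30.6,  40. ]))]
pry_slot [([328.0, 152.0], 0.88, array([544.3,  10.8,  16. ])), ([294.0, 347.0], 0.5, array([ 523.1, -295.3,   16. ]))]
keeper [([318.0, 230.0], 0.76, array([541.2, -76.6,  43. ]))]
ring_mid [([304.0, 286.0], 0.93, array([ 531.3, -161.7,   34.5]))]
ring_end [([327.0, 159.0], 0.89, array([544.2,   5.7,  34.5])), ([222.0, 243.0], 0.8, array([ 421.8, -111.2,   34.5])), ([287.0, 275.0], 0.59, array([ 508.2, -146.6,   34.5])), ([323.0, 192.0], 0.49, array([543. , -33.2,  34.5]))]
card_mid [([330.0, 13.0], 0.84, array([531.3, 181.5,   3. ]))]
t 3.2333 pos [537.5 -14.5 233.7] yawx 95.83 tilt [-0.  0. -1.] F [ 0.4  1.6 -0.1] w 0.9993873647717745 ff 0.0 q [-0.26  0.48  0.34  1.84 -0.21  0.86  0.29]
xyz [-8.9  -1.65 -0.05] roll 0.01
```

View pics/w1.png

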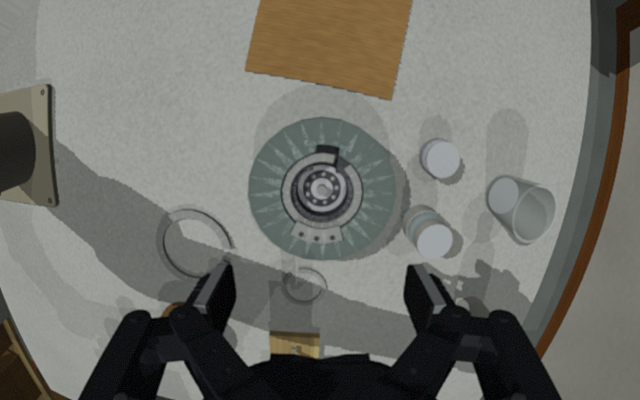

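The wrist view shows the turntable bore at (323,192), slot (328,152), keeper (318,230), which agrees with the fixed cameras to about 3 mm. Now to the pick.

```bash
python3 -m crank '[{"x":-8.9,"y":-1.65,"z":-0.6,"roll":0},{"x":-8.9,"y":-1.65,"z":-0.6,"roll":0},{"x":-8.9,"y":-1.65,"z":-0.6,"roll":0},{"x":-8.9,"y":-1.65,"z":-0.6,"roll":0},{"x":-8.9,"y":-1.65,"z":-0.6,"roll":0},{"x":-8.9,"y":-1.65,"z":-0.6,"roll":0},{"x":-8.9,"y":-1.65,"z":-0.6,"roll":0},{"x":-8.9,"y":-1.65,"z":-0.6,"roll":0}]'
cat > d.py <<'E'
from h import *
get_image("side")
p=wshot();save("w2.png",p["frame"])
for q,z in [("pick_grip",145),("pick_collar",100),("rack_slot",100),("pick_toe",22)]:
    print(q,[(np.round(d["centre"]).tolist(),round(d["confidence"],2),watz(p,d["centre"],z).round(1)) for d in landmark_of(p,q)])
E
python3 d.py; python3 go.py 519 -300 235 95.8
```

```text
time: 3.9
eef_pos: [518.3, -242.0, 248.7]
tool_rot: [-0.0, 0.672, 0.741, 0.0]
ft_force: [1.3, 1.3, -0.6]
width: 1.0
finger_force: 0.0
pick_grip [([317.0, 272.0], 0.76, array([ 523.2, -303. ,  145. ]))]
pick_collar []
rack_slot []
pick_toe [([317.0, 214.0], 0.73, array([ 520.9, -291. ,   22. ])), ([360.0, 4.0], 0.51, array([545.9, -24.8,  22. ]))]
t 4.2 pos [ 519.  -239.7  248.7] yawx 95.85 tilt [-0.     0.001 -1.   ] F [-0.5 -0.3  0.3] w 0.9986206792186118 ff 0.0 q [ 0.16  0.52  0.35  1.73 -0.21  0.94  0.69]
xyz [-2.4  -0.25  0.55] roll 0.01
```

View pics/w2.png

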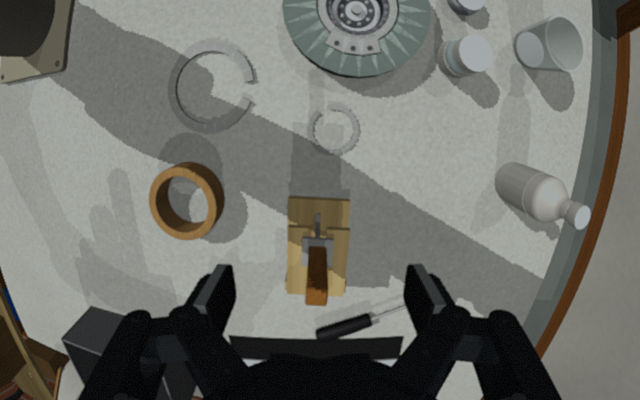

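Wrist view 2: handle at (317,272), toe (317,214), rack edges aligned with the tool. Small ring (333,128) and large ring (213,85) are on the table, so the ring in the bore is the middle one. Descending.

```bash
python3 -m crank '[{"x":-2.5,"y":-0.15,"z":0,"roll":0},{"x":-2.5,"y":-0.15,"z":0,"roll":0},{"x":-2.5,"y":-0.15,"z":0,"roll":0},{"x":-2.5,"y":-0.15,"z":1.5,"roll":0},{"x":-2.5,"y":-0.15,"z":3,"roll":0},{"x":-2.5,"y":-0.15,"z":4,"roll":0},{"x":-2.5,"y":-0.15,"z":4.8,"roll":0},{"x":-2.5,"y":-0.15,"z":4.8,"roll":0},{"x":-2.5,"y":-0.15,"z":4.8,"roll":0}]'
python3 -m crank '[{"x":0,"y":0,"z":0,"roll":0},{"x":0,"y":0,"z":0,"roll":0},{"x":0,"y":0,"z":0,"roll":0},{"x":0,"y":0,"z":0,"roll":0},{"x":0,"y":0,"z":0,"roll":0},{"x":0,"y":0,"z":0,"roll":0}]' 0
python3 go.py
```

```text
time: 4.95
eef_pos: [520.8, -302.8, 128.2]
tool_rot: [-0.001, 0.671, 0.742, -0.0]
ft_force: [0.4, 0.2, 0.3]
width: 0.999
finger_force: 0.0
time: 5.45
eef_pos: [521.2, -304.2, 129.4]
tool_rot: [0.0, 0.671, 0.741, 0.0]
ft_force: [0.5, 1.0, 2.0]
width: 0.205
finger_force: 59.5
t 5.45 pos [ 521.2 -304.2  129.4] yawx 95.69 tilt [ 0.001 -0.    -1.   ] F [0.5 1.  2. ] w 0.20457189708925563 ff 59.459078907966614 q [ 0.3   0.7   0.29  1.75 -0.28  0.72  0.84]
```

```bash
python3 -m crank '[{"x":0,"y":0,"z":-1,"roll":0},{"x":0,"y":0,"z":-2,"roll":0},{"x":0,"y":0,"z":-3,"roll":0},{"x":0,"y":0,"z":-4,"roll":0},{"x":0,"y":0,"z":-5,"roll":0},{"x":0,"y":0,"z":-5,"roll":0},{"x":0,"y":0,"z":-5,"roll":0}]'
cat > e.py <<'E'
from h import *
get_image("side");get_image("side")
s=get_state();p=wshot();T=get_image("top");S=get_image("side");save("w3.png",p["frame"])
print(np.round(s["eef_pos"],1))
z0=s["eef_pos"][2]
for q,z in [("pick_toe",z0-109.4+2),("pick_collar",z0-109.4+80),("pick_grip",z0+19)]:
    r={}
    for n,c in (("w",p),("T",T),("S",S)):
        L=landmark_of(c,q)
        if L: r[n]=L[0]["centre"];f=watz if n=="w" else atz;print(q,n,round(L[0]["confidence"],2),np.round(L[0]["centre"]),(f(c,L[0]["centre"],z)-s["eef_pos"]).round(1))
    if "T" in r and "S" in r: x,e=tri(T,r["T"],S,r["S"]);print("tri",(x-s["eef_pos"]).round(1),e.round(1))
E
python3 e.py; python3 go.py 541 -31 235 88
```

```text
time: 6.03
eef_pos: [521.5, -304.5, 255.2]
tool_rot: [0.001, 0.671, 0.741, 0.0]
ft_force: [-0.3, 0.5, -1.2]
width: 0.202
finger_force: 59.2
[ 520.4 -303.4  252.9]
pick_toe T 0.75 [446. 202.] [  -2.6   10.3 -107.4]
pick_toe S 0.58 [328. 116.] [   5.2   16.9 -107.4]
tri [   2.7    8.2 -113.1] 8.2
pick_collar w 0.8 [318. 245.] [ -0.6  -0.7 -29.4]
pick_collar T 0.82 [472. 191.] [ -1.7  -1.3 -29.4]
pick_collar S 0.75 [333.  79.] [ -2.1   0.8 -29.4]
tri [ -1.5  -1.9 -30.6] 0.3
pick_grip w 0.64 [320. 283.] [ 0.1  2.9 19. ]
pick_grip T 0.71 [482. 181.] [-0.   5.3 19. ]
pick_grip S 0.64 [333.  59.] [-4.5 18.  19. ]
tri [-0.2  2.3 12.9] 3.4
t 6.7333 pos [ 521.  -304.   253.7] yawx 95.69 tilt [-0.  0. -1.] F [-1.  -0.9 -0.7] w 0.1991679433907967 ff 59.18722450733185 q [ 0.26  0.56  0.35  1.63 -0.22  0.99  0.78]
xyz [10.79  1.88  0.75] roll 1.54
```

View pics/w3.png

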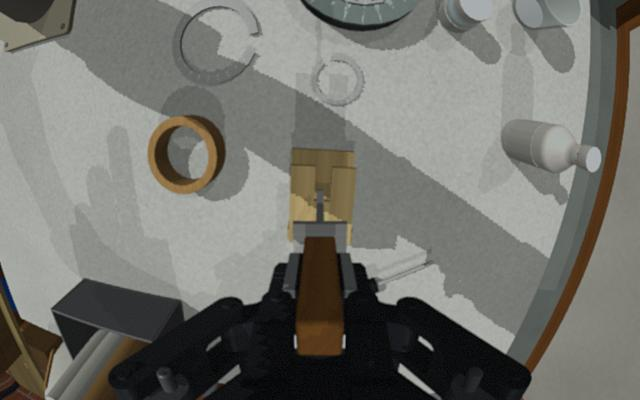

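The pick is held near-centred (collar (318,245), toe about (320,192)). Moving above the well, toe at about 70 mm height.

```bash
python3 -m crank '[{"x":11.45,"y":1.9,"z":0,"roll":1.5},{"x":11.45,"y":1.9,"z":0,"roll":1.5},{"x":11.45,"y":1.9,"z":0,"roll":1.5},{"x":11.45,"y":1.9,"z":0,"roll":1.5},{"x":11.45,"y":1.9,"z":0,"roll":1.5},{"x":11.45,"y":1.9,"z":0,"roll":1.5},{"x":11.45,"y":1.9,"z":1,"roll":1.5},{"x":11.45,"y":1.9,"z":2,"roll":1.5},{"x":11.45,"y":1.9,"z":3,"roll":1.5},{"x":11.45,"y":1.9,"z":3,"roll":1.5},{"x":11.45,"y":1.9,"z":3,"roll":1.5}]'
cat > f.py <<'E'
from h import *
get_image("side");get_image("side")
s=get_state();p=wshot();T=get_image("top");S=get_image("side");print(np.round(s["eef_pos"],1))
e=s["eef_pos"]
for q,z in [("bore",40),("pry_slot",16),("keeper",43),("ring_end",34.5),("pick_toe",e[2]-107.4),("pick_collar",e[2]-29.4)]:
    for n,c in (("w",p),("T",T),("S",S)):
        f=watz if n=="w" else atz
        L=landmark_of(c,q)
        if L: print(q,n,round(L[0]["confidence"],2),np.round(L[0]["centre"]),f(c,L[0]["centre"],z)[:2].round(1))
d=p["W"][:3,:3]
R=Ro.from_quat(np.r_[s["tool_rot"][1:],s["tool_rot"][0]]).as_matrix()
print("pred toe px",wproj(p,e+14*R[:,0]+[0,0,-107.4]).round())
f=p["frame"][90:270,220:420];save("w4.png",cv2.resize(f,None,fx=3.3,fy=3.3,interpolation=cv2.INTER_CUBIC))
E
python3 f.py; python3 go.py 541 -31 235 88
```

```text
time: 7.65
eef_pos: [539.2, -14.7, 178.3]
tool_rot: [-0.001, 0.718, 0.696, -0.001]
ft_force: [-0.0, -0.4, -0.7]
width: 0.203
finger_force: 58.9
[541.  -15.5 180.2]
bore T 0.96 [292. 203.] [540.3 -32.8]
bore S 0.81 [292. 236.] [542.9 -26.7]
pry_slot w 0.97 [320. 165.] [542.7   8.4]
pry_slot T 0.96 [268. 206.] [540.4  14.6]
pry_slot S 0.73 [287. 260.] [543.4  10.3]
keeper w 0.3 [321. 211.] [541.9 -32. ]
keeper T 0.73 [314. 200.] [544.2 -74. ]
keeper S 0.95 [298. 215.] [544.1 -80.9]
ring_end T 0.89 [338. 271.] [ 409.9 -118.8]
ring_end S 0.78 [288. 251.] [543.1   3.6]
pick_toe w 0.78 [321. 187.] [ 5.432e+02 -2.000e-01]
pick_toe S 0.69 [285. 235.] [546.1   0.7]
pick_collar w 0.74 [318. 246.] [540.3 -16.3]
pick_collar T 0.54 [280. 188.] [542.5 -15.2]
pick_collar S 0.6 [290. 196.] [537.2 -17.3]
pred toe px [319. 189.]
t 8.8 pos [539.9 -14.4 178.8] yawx 88.19 tilt [-0.  0. -1.] F [-0.7  0.  -1.2] w 0.20027752585806796 ff 58.906052112579346 q [-0.25  0.56  0.35  1.89 -0.27  0.74  0.21]
xyz [-0.66  0.07 -2.25] roll 0.04
```

View pics/w4.png

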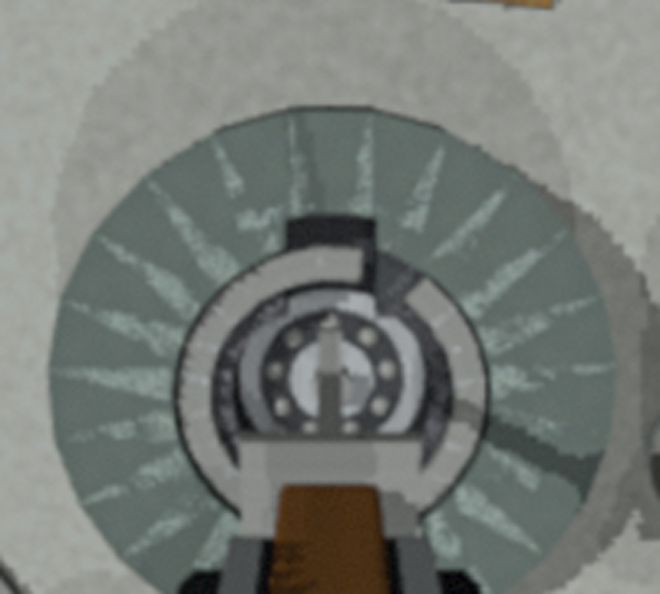

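The crop shows the toe (330,318) in line with the slot (287–377, outer edge row 215) and with the disc (edges 50 and 610, top 107). Working out the bore centre from these edges.

```bash
cat > g.py <<'E'
from h import *
p=wshot();u=lambda x,y:(220+x/3.3,90+y/3.3)
print(get_state()["eef_pos"])
print("disc top->bore y",watz(p,u(332,107),40)[1]-85,"slot end->",watz(p,u(332,214),40)[1]-56,"bore L/R",watz(p,u(175,385),40),watz(p,u(490,385),40))
print("slot sides",watz(p,u(287,230),40),watz(p,u(377,230),40), "disc L/R",watz(p,u(50,375),40),watz(p,u(610,375),40))
print("ring inner edge@37",watz(p,u(332,283),37)[1]-36.5,"outer",watz(p,u(332,246),37)[1]-45.5)
for z in (2+180-109.4-2,): print("toe",watz(p,u(330,316),z))
E
python3 g.py
```

```text
[539.84288943 -14.42339401 178.76539176]
disc top->bore y -31.492880917854727 slot end-> -32.39226295855735 bore L/R [494.54614862 -25.11642742  40.        ] [587.02615895 -28.03910798  40.        ]
slot sides [529.45131513  19.49053378  40.        ] [554.59744875  18.70251827  40.        ] disc L/R [456.77886089 -20.77846052  40.        ] [623.53427966 -26.04780832  40.        ]
ring inner edge@37 -33.339892454025815 outer -31.56367187551269
toe [540.89954819   2.18950326  70.6       ]
```

```bash
python3 -m crank '[{"x":-0.1,"y":0.03,"z":0,"roll":0},{"x":-0.1,"y":0.03,"z":0.5,"roll":0},{"x":-0.1,"y":0.03,"z":1.0,"roll":0},{"x":-0.1,"y":0.03,"z":1.5,"roll":0},{"x":-0.1,"y":0.03,"z":1.8,"roll":0},{"x":-0.1,"y":0.03,"z":1.96,"roll":0},{"x":-0.1,"y":0.03,"z":1.96,"roll":0},{"x":-0.1,"y":0.03,"z":1.96,"roll":0}]'; python3 go.py
python3 -m crank '[{"x":0.2,"y":0,"z":0,"roll":0},{"x":0.4,"y":0,"z":0,"roll":0},{"x":0.62,"y":0,"z":0,"roll":0},{"x":0.62,"y":0,"z":0,"roll":0},{"x":0.62,"y":0,"z":0,"roll":0}]'; python3 go.py
```

```text
time: 9.52
eef_pos: [540.7, -17.1, 130.0]
tool_rot: [0.0, 0.718, 0.696, 0.0]
ft_force: [-0.7, 0.2, -0.9]
width: 0.207
finger_force: 59.1
t 9.5167 pos [540.7 -17.1 130. ] yawx 88.18 tilt [ 0. -0. -1.] F [-0.7  0.2 -0.9] w 0.20704289493442332 ff 59.11315441131592 q [-0.22  0.63  0.31  1.93 -0.31  0.63  0.25]
time: 9.93
eef_pos: [541.2, -0.6, 130.0]
tool_rot: [0.0, 0.718, 0.696, 0.0]
ft_force: [0.6, -0.0, -1.4]
width: 0.204
finger_force: 59.1
t 9.9333 pos [541.2  -0.6 130. ] yawx 88.27 tilt [ 0.  0. -1.] F [ 0.6 -0.  -1.4] w 0.2044923343678459 ff 59.103509187698364 q [-0.25  0.63  0.31  1.93 -0.31  0.63  0.22]
```

```bash
python3 -m crank '[{"x":0,"y":0,"z":-0.15,"roll":0},{"x":0,"y":0,"z":-0.3,"roll":0},{"x":0,"y":0,"z":-0.45,"roll":0},{"x":0,"y":0,"z":-0.6,"roll":0},{"x":0,"y":0,"z":-0.75,"roll":0},{"x":0,"y":0,"z":-0.92,"roll":0},{"x":0,"y":0,"z":-0.92,"roll":0},{"x":0,"y":0,"z":-0.92,"roll":0}]'
cat > v.py <<'E'
import sys
from h import *
n,x0,x1,y0,y1=sys.argv[1],*map(int,sys.argv[2:6])
p=wshot();S=get_image("side")
a=cv2.resize(p["frame"][y0:y1,x0:x1],(400,int(400*(y1-y0)/(x1-x0))),interpolation=cv2.INTER_CUBIC)
x0,x1,y0,y1=map(int,sys.argv[6:10])
b=cv2.resize(S["frame"][y0:y1,x0:x1],(400,int(400*(y1-y0)/(x1-x0))),interpolation=cv2.INTER_CUBIC)
h=max(len(a),len(b));o=np.zeros((h,800,3),np.uint8);o[:len(a),:400]=a;o[:len(b),400:]=b;save(n,o)
E
python3 v.py v5.png 220 420 80 280 230 360 130 290; python3 go.py
```

```text
time: 10.6
eef_pos: [541.2, -1.5, 153.1]
tool_rot: [0.0, 0.718, 0.696, 0.0]
ft_force: [-0.3, 0.8, -0.7]
width: 0.203
finger_force: 59.0
t 10.7 pos [540.9  -1.4 152.7] yawx 88.19 tilt [-0.  0. -1.] F [-0.3 -0.6 -1.3] w 0.2031130204030081 ff 59.03036713600159 q [-0.27  0.6   0.33  1.91 -0.3   0.68  0.21]
```

View pics/v5.png

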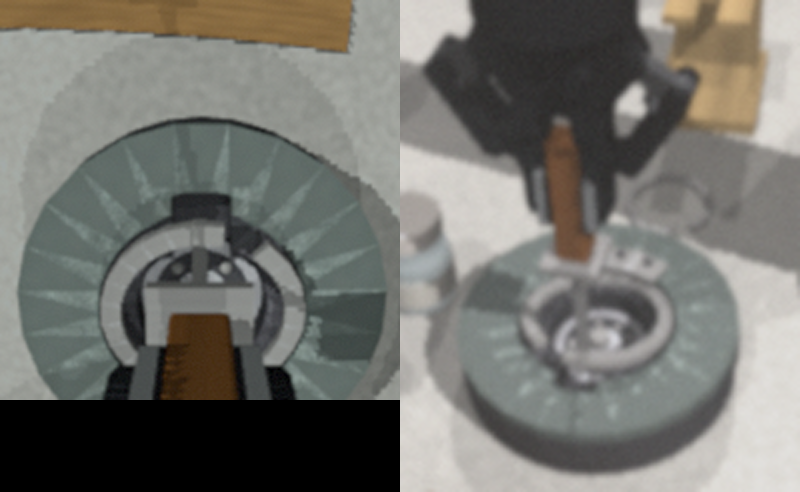

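The picture shows the ring's slot side raised, resting on the toe with the shaft inside it (left panel (200,235); the right panel shows it tilted above the deck). Drawing it out along the slot.

```bash
python3 -m crank '[{"x":0.15,"y":-0.01,"z":0,"roll":0},{"x":0.3,"y":-0.02,"z":0,"roll":0},{"x":0.5,"y":-0.03,"z":-0.05,"roll":0},{"x":0.7,"y":-0.04,"z":-0.1,"roll":0},{"x":0.9,"y":-0.05,"z":-0.1,"roll":0},{"x":1.1,"y":-0.06,"z":-0.1,"roll":0},{"x":1.3,"y":-0.07,"z":-0.1,"roll":0},{"x":1.5,"y":-0.08,"z":-0.1,"roll":0},{"x":1.5,"y":-0.08,"z":-0.1,"roll":0}]'
cat > r.py <<'E'
from h import *
s=get_state();e=np.array(s["eef_pos"]);print("tcp",e.round(1),np.round(s["ft_force"],1))
p=wshot();T=get_image("top");S=get_image("side")
for n,c in (("w",p),("T",T),("S",S)):
    f=watz if n=="w" else atz
    for L in regions_of(c,"ring_mid")[:4]:
        ys,xs=np.nonzero(L["pixels"])
        if len(xs)<20: continue
        k=[(xs.min(),ys[xs.argmin()]),(xs.max(),ys[xs.argmax()]),(xs[ys.argmin()],ys.min()),(xs[ys.argmax()],ys.max())]
        print(n,round(L["confidence"],2),np.round(L["centre"]),"x range",[f(c,q,45)[:2].round() .tolist() for q in k])
E
python3 r.py
```

```text
time: 11.45
eef_pos: [540.1, 37.8, 155.2]
tool_rot: [-0.0, 0.718, 0.697, 0.0]
ft_force: [-0.3, -0.4, -1.0]
width: 0.201
finger_force: 59.0
tcp [540.1  37.8 155.2] [-0.3 -0.4 -1. ]
w 0.77 [308. 205.] x range [[496.0, 16.0], [588.0, 8.0], [538.0, 50.0], [570.0, -20.0]]
w 0.66 [168. 298.] x range [[344.0, -83.0], [426.0, -65.0], [391.0, -52.0], [341.0, -123.0]]
T 0.81 [285. 218.] x range [[530.0, 49.0], [547.0, -37.0], [585.0, 19.0], [495.0, 19.0]]
T 0.76 [367. 310.] x range [[373.0, -79.0], [367.0, -191.0], [422.0, -121.0], [312.0, -124.0]]
T 0.6 [378. 200.] x range [[524.0, -146.0], [524.0, -206.0], [550.0, -168.0], [491.0, -173.0]]
S 0.92 [297. 261.] x range [[588.0, 8.0], [497.0, -8.0], [540.0, -32.0], [538.0, 45.0]]
S 0.9 [394. 240.] x range [[423.0, -89.0], [314.0, -114.0], [386.0, -154.0], [368.0, -42.0]]
S 0.59 [327. 193.] x range [[542.0, -120.0], [489.0, -146.0], [526.0, -171.0], [517.0, -110.0]]
```

```bash
python3 -m crank '[{"x":0.3,"y":-0.02,"z":0,"roll":0},{"x":0.6,"y":-0.04,"z":0,"roll":0},{"x":0.9,"y":-0.06,"z":0,"roll":0},{"x":1.2,"y":-0.08,"z":0,"roll":0},{"x":1.5,"y":-0.1,"z":0,"roll":0},{"x":1.8,"y":-0.11,"z":0,"roll":0},{"x":2.1,"y":-0.13,"z":0,"roll":0},{"x":2.4,"y":-0.15,"z":0,"roll":0},{"x":2.7,"y":-0.17,"z":0,"roll":0},{"x":2.9,"y":-0.18,"z":0,"roll":0},{"x":2.9,"y":-0.18,"z":0,"roll":0}]'
python3 r.py | grep -v T
```

```text
time: 12.67
eef_pos: [537.9, 110.6, 155.2]
tool_rot: [-0.0, 0.717, 0.697, 0.0]
ft_force: [-0.5, 0.3, -1.0]
width: 0.203
finger_force: 59.0
tcp [537.9 110.6 155.2] [-0.5  0.3 -1. ]
S 0.86 [388. 236.] x range [[422.0, -87.0], [314.0, -117.0], [376.0, -159.0], [365.0, -40.0]]
S 0.62 [293. 293.] x range [[586.0, 84.0], [496.0, 60.0], [543.0, 33.0], [538.0, 120.0]]
S 0.47 [317. 187.] x range [[550.0, -143.0], [489.0, -143.0], [533.0, -166.0], [513.0, -108.0]]
```

```bash
python3 -m crank '[{"x":0.15,"y":-0.01,"z":0.1,"roll":0},{"x":0.3,"y":-0.02,"z":0.2,"roll":0},{"x":0.45,"y":-0.03,"z":0.3,"roll":0},{"x":0.6,"y":-0.04,"z":0.3,"roll":0},{"x":0.75,"y":-0.05,"z":0.3,"roll":0},{"x":0.9,"y":-0.06,"z":0.3,"roll":0},{"x":1.05,"y":-0.07,"z":0.3,"roll":0},{"x":1.2,"y":-0.08,"z":0.3,"roll":0},{"x":1.35,"y":-0.09,"z":0.3,"roll":0},{"x":1.5,"y":-0.1,"z":0.3,"roll":0},{"x":1.5,"y":-0.1,"z":0.3,"roll":0}]'
python3 r.py | grep -v T
```

```text
time: 13.88
eef_pos: [536.6, 147.5, 147.8]
tool_rot: [-0.0, 0.718, 0.696, 0.0]
ft_force: [0.6, -0.6, -1.8]
width: 0.202
finger_force: 59.0
tcp [536.6 147.5 147.8] [ 0.6 -0.6 -1.8]
w 0.65 [234. 373.] x range [[358.0, -128.0], [433.0, -56.0], [428.0, -51.0], [358.0, -128.0]]
w 0.56 [318. 203.] x range [[497.0, 137.0], [581.0, 134.0], [535.0, 161.0], [560.0, 106.0]]
S 0.8 [392. 239.] x range [[423.0, -89.0], [314.0, -114.0], [388.0, -154.0], [367.0, -42.0]]
S 0.73 [323. 193.] x range [[549.0, -140.0], [490.0, -149.0], [531.0, -167.0], [515.0, -111.0]]
S 0.69 [279. 320.] x range [[577.0, 141.0], [492.0, 118.0], [539.0, 107.0], [516.0, 158.0]]
```

```bash
python3 -m crank '[{"x":0.25,"y":-0.02,"z":0,"roll":0},{"x":0.5,"y":-0.03,"z":0,"roll":0},{"x":0.75,"y":-0.04,"z":0,"roll":0},{"x":1.0,"y":-0.06,"z":0,"roll":0},{"x":1.25,"y":-0.07,"z":0.1,"roll":0},{"x":1.5,"y":-0.08,"z":0.3,"roll":0},{"x":1.75,"y":-0.1,"z":0.5,"roll":0},{"x":2.0,"y":-0.11,"z":0.7,"roll":0},{"x":2.25,"y":-0.12,"z":0.9,"roll":0},{"x":2.5,"y":-0.14,"z":1.1,"roll":0},{"x":2.65,"y":-0.15,"z":1.25,"roll":0},{"x":2.65,"y":-0.15,"z":1.25,"roll":0}]'
python3 r.py | grep -v T;python3 v.py v6.png 220 420 80 280 200 360 220 400
```

```text
time: 15.18
eef_pos: [534.2, 213.9, 115.4]
tool_rot: [-0.001, 0.718, 0.696, -0.001]
ft_force: [-0.1, 0.0, -1.5]
width: 0.201
finger_force: 59.1
tcp [534.2 213.9 115.4] [-0.1  0.  -1.5]
w 0.72 [309. 202.] x range [[497.0, 207.0], [575.0, 206.0], [529.0, 237.0], [567.0, 177.0]]
S 0.6 [280. 369.] x range [[573.0, 198.0], [487.0, 177.0], [516.0, 158.0], [525.0, 240.0]]
S 0.57 [393. 239.] x range [[421.0, -90.0], [314.0, -114.0], [382.0, -155.0], [363.0, -43.0]]
S 0.54 [318. 188.] x range [[547.0, -141.0], [495.0, -154.0], [531.0, -167.0], [518.0, -113.0]]
```

View pics/v6.png

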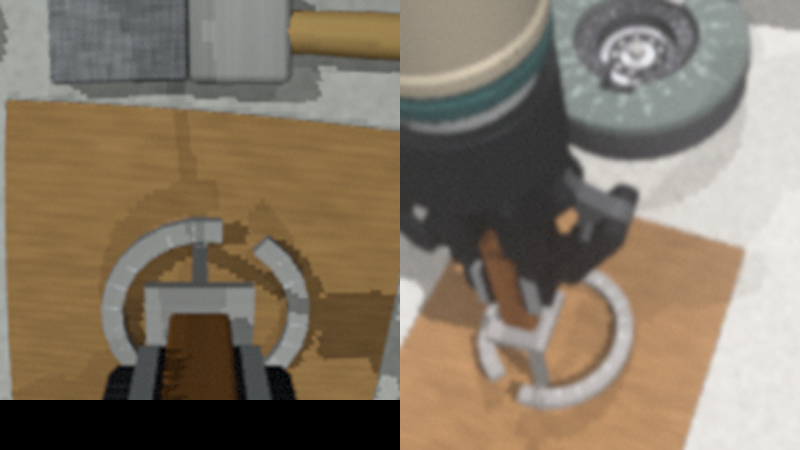

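The ring rests on the toe within the card, with the shaft inside it. Lower slightly, withdraw the toe inwards, then raise the pick.

```bash
python3 -m crank '[{"x":0,"y":0,"z":0.06,"roll":0},{"x":-0.2,"y":0,"z":0.06,"roll":0},{"x":-0.4,"y":0,"z":0.06,"roll":0},{"x":-0.6,"y":0,"z":0.06,"roll":0},{"x":-0.8,"y":0,"z":0.06,"roll":0},{"x":-1.05,"y":0,"z":0.06,"roll":0},{"x":-1.05,"y":0,"z":0.06,"roll":0},{"x":-1.05,"y":0,"z":-0.2,"roll":0},{"x":-1.05,"y":0,"z":-0.6,"roll":0},{"x":-1.05,"y":0,"z":-1.2,"roll":0},{"x":-1.05,"y":0,"z":-1.2,"roll":0}]'
sed 's/,45)/,8)/' r.py > r8.py; python3 r8.py
```

```text
time: 16.5
eef_pos: [536.3, 187.2, 149.6]
tool_rot: [0.001, 0.718, 0.696, 0.003]
ft_force: [0.4, 0.1, -0.9]
width: 0.203
finger_force: 59.3
tcp [536.3 187.2 149.6] [ 0.4  0.1 -0.9]
w 0.64 [292. 171.] x range [[492.0, 192.0], [582.0, 183.0], [524.0, 227.0], [506.0, 150.0]]
T 0.91 [368. 307.] x range [[380.0, -81.0], [368.0, -198.0], [422.0, -121.0], [308.0, -130.0]]
T 0.7 [192. 226.] x range [[533.0, 230.0], [538.0, 139.0], [580.0, 197.0], [491.0, 191.0]]
T 0.55 [367. 199.] x range [[535.0, -151.0], [531.0, -212.0], [560.0, -180.0], [496.0, -180.0]]
T 0.44 [293. 203.] x range [[542.0, 60.0], [558.0, -119.0], [637.0, -39.0], [457.0, -25.0]]
S 0.79 [392. 240.] x range [[424.0, -123.0], [308.0, -152.0], [375.0, -201.0], [364.0, -75.0]]
S 0.73 [280. 371.] x range [[579.0, 198.0], [492.0, 169.0], [546.0, 139.0], [535.0, 230.0]]
S 0.57 [315. 189.] x range [[560.0, -184.0], [499.0, -193.0], [545.0, -208.0], [526.0, -148.0]]
```

The ring lies at y 139–230, x 491–580 (91 mm across, so flat), well inside the card. Bringing the pick back above the rack.

```bash
python3 -m crank '[{"x":0,"y":0,"z":-1,"roll":0},{"x":0,"y":0,"z":-2.2,"roll":0},{"x":0,"y":0,"z":-3.4,"roll":0},{"x":0,"y":0,"z":-4.1,"roll":0},{"x":0,"y":0,"z":-4.1,"roll":0},{"x":0,"y":0,"z":-4.1,"roll":0}]'; python3 go.py 521 -304 253.5 95.75
```

```text
time: 17.3
eef_pos: [534.3, 186.5, 249.3]
tool_rot: [0.0, 0.718, 0.696, 0.001]
ft_force: [0.1, -0.6, -0.6]
width: 0.206
finger_force: 59.4
t 17.3 pos [534.3 186.5 249.3] yawx 88.2 tilt [ 0.001  0.001 -1.   ] F [ 0.1 -0.6 -0.6] w 0.2057537853742872 ff 59.403013586997986 q [-0.66  0.52  0.42  1.74 -0.25  0.93 -0.17]
xyz [-19.63   0.08  -0.18] roll -1.51
```

```bash
python3 -m crank '[{"x":-1.5,"y":0,"z":-0.2,"roll":-0.2},{"x":-3,"y":0,"z":-0.2,"roll":-0.4},{"x":-4.5,"y":0,"z":-0.2,"roll":-0.6},{"x":-6,"y":0,"z":-0.2,"roll":-0.8},{"x":-7.5,"y":0,"z":-0.2,"roll":-1},{"x":-9,"y":0,"z":-0.2,"roll":-1.2},{"x":-10.5,"y":0,"z":-0.2,"roll":-1.5},{"x":-12,"y":0,"z":-0.2,"roll":-1.5},{"x":-13.5,"y":0,"z":-0.2,"roll":-1.5},{"x":-15,"y":0,"z":-0.2,"roll":-1.5},{"x":-16.5,"y":0,"z":-0.2,"roll":-1.5},{"x":-16.5,"y":0,"z":-0.2,"roll":-1.5}]'; python3 go.py 521 -304 253.5 95.75
```

```text
time: 18.3
eef_pos: [518.0, -235.9, 252.6]
tool_rot: [0.001, 0.675, 0.737, -0.003]
ft_force: [-0.5, -2.3, -0.3]
width: 0.201
finger_force: 59.3
t 18.3 pos [ 518.  -235.9  252.6] yawx 95.03 tilt [-0.003 -0.006 -1.   ] F [-0.5 -2.3 -0.3] w 0.20113179218722746 ff 59.25587296485901 q [ 0.11  0.52  0.41  1.73 -0.24  0.95  0.69]
xyz [-2.73 -0.12 -0.02] roll -0.14
```

```bash
python3 -m crank '[{"x":-2.2,"y":0,"z":0,"roll":0},{"x":-2.2,"y":0,"z":0,"roll":0},{"x":-2.2,"y":0,"z":0,"roll":0},{"x":-2.2,"y":0,"z":0,"roll":0},{"x":-2.2,"y":0,"z":0,"roll":0},{"x":-2.2,"y":0,"z":0,"roll":0}]'; for i in 1 2 3; do python3 -c 'from cell import *
get_image("top")'; python3 go.py 521 -304 253.5 95.75; done
```

```text
time: 18.8
eef_pos: [526.6, -278.5, 253.1]
tool_rot: [-0.001, 0.67, 0.742, 0.0]
ft_force: [-0.1, -0.2, -2.3]
width: 0.203
finger_force: 59.3
t 18.85 pos [ 526.8 -278.8  253.5] yawx 95.81 tilt [-0.001  0.002 -1.   ] F [-0.9  0.3 -0.2] w 0.20488418690867008 ff 59.257548451423645 q [ 0.19  0.55  0.4   1.65 -0.25  0.99  0.77]
xyz [-0.98 -0.33 -0.  ] roll 0.01
t 18.9 pos [ 526.8 -279.   253.7] yawx 95.8 tilt [-0.001  0.001 -1.   ] F [ 0.7 -0.8 -0.8] w 0.20268368933255637 ff 59.25751090049744 q [ 0.19  0.55  0.4   1.65 -0.25  0.99  0.77]
xyz [-0.97 -0.33  0.01] roll 0.01
t 18.95 pos [ 526.8 -279.4  253.9] yawx 95.79 tilt [-0.     0.001 -1.   ] F [ 1.2  0.9 -1. ] w 0.20070460987221753 ff 59.25742506980896 q [ 0.19  0.55  0.4   1.65 -0.25  0.99  0.77]
xyz [-0.96 -0.33  0.02] roll 0.01
```

```bash
python3 -m crank '[{"x":-0.97,"y":-0.33,"z":0,"roll":0},{"x":-0.97,"y":-0.33,"z":0,"roll":0},{"x":-0.97,"y":-0.33,"z":0,"roll":0},{"x":-0.97,"y":-0.33,"z":0,"roll":0},{"x":-0.97,"y":-0.33,"z":0,"roll":0}]'; for i in 1 2 3; do python3 -c 'from cell import *
get_image("top")'; python3 go.py 521 -304 129.4 95.72; done
```

```text
time: 19.37
eef_pos: [521.2, -304.5, 254.0]
tool_rot: [-0.0, 0.671, 0.742, 0.0]
ft_force: [-0.2, 0.1, -1.9]
width: 0.2
finger_force: 59.3
t 19.4167 pos [ 521.2 -304.5  254. ] yawx 95.77 tilt [ 0.     0.001 -1.   ] F [ 0.2  0.6 -0.5] w 0.2027943854459126 ff 59.26020920276642 q [ 0.24  0.56  0.4   1.63 -0.25  1.    0.82]
xyz [ 0.02 -0.01  4.98] roll 0.01
t 19.4667 pos [ 521.2 -304.6  254. ] yawx 95.77 tilt [ 0.     0.001 -1.   ] F [ 0.5  0.6 -1.3] w 0.20177384634213064 ff 59.2595636844635 q [ 0.24  0.56  0.4   1.63 -0.25  1.    0.82]
xyz [ 0.02 -0.01  4.98] roll 0.01
t 19.5167 pos [ 521.1 -304.8  254. ] yawx 95.76 tilt [ 0.  0. -1.] F [ 0.6  0.9 -0.7] w 0.20511622784319575 ff 59.25985872745514 q [ 0.24  0.56  0.4   1.63 -0.25  1.    0.82]
xyz [ 0.03 -0.    4.98] roll 0.01
```

```bash
python3 -m crank '[{"x":0.02,"y":0,"z":0.8,"roll":0},{"x":0.02,"y":0,"z":1.6,"roll":0},{"x":0.02,"y":0,"z":2.4,"roll":0},{"x":0.02,"y":0,"z":3,"roll":0},{"x":0.02,"y":0,"z":3,"roll":0}]'; python3 go.py 521 -304 129.4 95.72
```

```text
time: 19.93
eef_pos: [519.2, -303.3, 175.9]
tool_rot: [-0.003, 0.671, 0.742, -0.001]
ft_force: [-1.3, 0.2, -1.6]
width: 0.202
finger_force: 59.3
t 19.9333 pos [ 519.2 -303.3  175.9] yawx 95.73 tilt [-0.005  0.003 -1.   ] F [-1.3  0.2 -1.6] w 0.2018678473385049 ff 59.27002787590027 q [ 0.26  0.65  0.36  1.72 -0.29  0.83  0.85]
xyz [-0.04  0.08  1.86] roll 0.0
```

```bash
python3 -m crank '[{"x":0,"y":0,"z":0.6,"roll":0},{"x":0,"y":0,"z":1.2,"roll":0},{"x":0,"y":0,"z":1.6,"roll":0},{"x":0,"y":0,"z":1.8,"roll":0},{"x":0,"y":0,"z":1.94,"roll":0},{"x":0,"y":0,"z":1.94,"roll":0},{"x":0,"y":0,"z":1.94,"roll":0}]'; python3 go.py 521 -304 129.4 95.72; python3 e.py | grep -v toe
```

```text
time: 20.52
eef_pos: [521.1, -305.4, 131.1]
tool_rot: [0.0, 0.671, 0.741, 0.0]
ft_force: [-0.3, -0.1, -0.1]
width: 0.204
finger_force: 59.3
t 20.5167 pos [ 521.1 -305.4  131.1] yawx 95.69 tilt [ 0.001 -0.    -1.   ] F [-0.3 -0.1 -0.1] w 0.20363160748957934 ff 59.281686544418335 q [ 0.28  0.71  0.33  1.75 -0.32  0.74  0.88]
xyz [0.06 0.   0.07] roll -0.01
[ 521.2 -305.5  131.3]
tri [   0.5   15.  -110.2] 5.0
pick_collar w 0.95 [317. 244.] [ -1.   -0.3 -29.4]
pick_collar T 0.61 [443. 206.] [ -1.5   1.8 -29.4]
pick_collar S 0.6 [330. 131.] [  0.4   6.5 -29.4]
tri [  0.4   0.2 -33.5] 2.2
pick_grip w 0.65 [320. 283.] [ 0.4  2.5 19. ]
pick_grip T 0.92 [451. 201.] [-2.2  4.6 19. ]
pick_grip S 0.61 [331. 115.] [-3.5 18.  19. ]
tri [-0.3  0.6  8.9] 0.5
```

```bash
python3 -m crank '[{"x":0.05,"y":0,"z":0.04,"roll":0},{"x":0.05,"y":0,"z":0.07,"roll":0},{"x":0.05,"y":0,"z":0.09,"roll":0},{"x":0.05,"y":0,"z":0.09,"roll":0},{"x":0.05,"y":0,"z":0.09,"roll":0}]';python3 go.py
python3 -m crank '[{"x":0,"y":0,"z":0,"roll":0},{"x":0,"y":0,"z":0,"roll":0},{"x":0,"y":0,"z":0,"roll":0},{"x":0,"y":0,"z":0,"roll":0},{"x":0,"y":0,"z":0,"roll":0},{"x":0,"y":0,"z":0,"roll":0}]' 85; python3 go.py
```

```text
time: 21.63
eef_pos: [520.8, -304.1, 129.4]
tool_rot: [0.0, 0.671, 0.741, 0.0]
ft_force: [-1.6, 0.9, 7.4]
width: 0.2
finger_force: 60.6
t 21.6333 pos [ 520.8 -304.1  129.4] yawx 95.69 tilt [ 0.001 -0.    -1.   ] F [-1.6  0.9  7.4] w 0.1998340243491899 ff 60.6437212228775 q [ 0.28  0.71  0.33  1.75 -0.32  0.73  0.88]
time: 22.13
eef_pos: [520.6, -303.9, 128.1]
tool_rot: [-0.0, 0.671, 0.741, -0.0]
ft_force: [-0.5, -0.1, 1.0]
width: 0.994
finger_force: 0.0
t 22.1333 pos [ 520.6 -303.9  128.1] yawx 95.69 tilt [-0.  0. -1.] F [-0.5 -0.1  1. ] w 0.9943845490184533 ff 0.0 q [ 0.28  0.71  0.33  1.76 -0.32  0.73  0.88]
```

The collar seated (7 N), and the fingers are open. Rise and check.

```bash
python3 -m crank '[{"x":0,"y":0,"z":-0.6,"roll":0},{"x":0,"y":0,"z":-1.4,"roll":0},{"x":0,"y":0,"z":-2.4,"roll":0},{"x":0,"y":0,"z":-3.6,"roll":0},{"x":0,"y":0,"z":-4.8,"roll":0},{"x":0,"y":0,"z":-5.2,"roll":0},{"x":3,"y":0,"z":-5.2,"roll":0},{"x":3,"y":0,"z":-5.2,"roll":0},{"x":3,"y":0,"z":-5.2,"roll":0},{"x":3,"y":0,"z":-5.2,"roll":0}]'
python3 - <<'E'
from h import *
T=get_image("top");S=get_image("side");p=wshot()
for q in ["pick_collar","pick_grip"]:
    a=landmark_of(T,q);b=landmark_of(S,q)
    if a and b: print(q,tri(T,a[0]["centre"],S,b[0]["centre"]))
a=cv2.resize(T["frame"][130:270,100:300],(400,280));b=cv2.resize(S["frame"][80:400,200:440],(400,533));c=cv2.resize(p["frame"][120:320,220:420],(400,250))
o=np.zeros((540,800,3),np.uint8);o[:280,:400]=a;o[:533,400:]=b;o[285:535,:400]=c;save("fin.png",o)
E
```

```text
time: 22.97
eef_pos: [513.4, -226.6, 258.0]
tool_rot: [-0.001, 0.67, 0.743, 0.0]
ft_force: [-0.7, -0.7, 0.6]
width: 0.992
finger_force: 0.0
pick_collar (array([ 519.46697713, -302.13652956,  105.0188585 ]), np.float64(2.008229299917499))
pick_grip (array([ 514.76815057, -282.70893469,  159.37222898]), np.float64(0.13320725575468367))
```

View pics/fin.png

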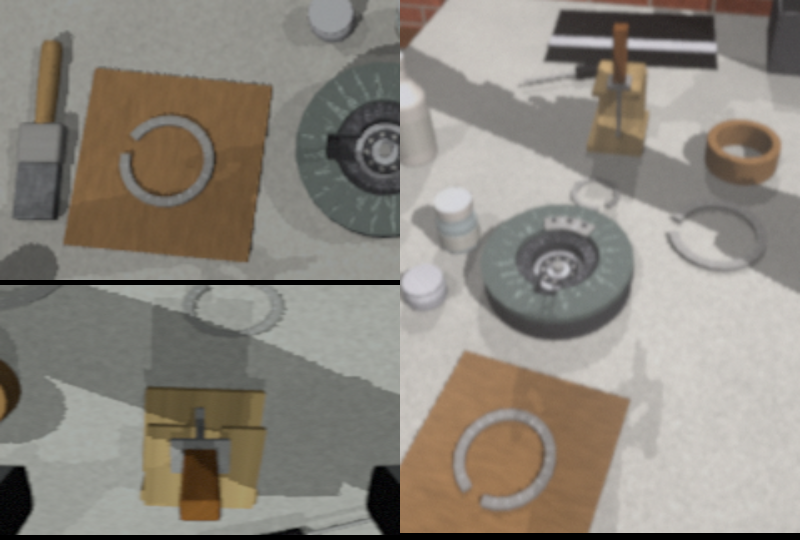

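The ring lies flat in the middle of the card (top panel (167,160), side panel (505,460)). The pick hangs upright in its rack with the toe out along the slot, and nothing else has moved. Handing in.

```bash
python3 -c 'from cell import *
print(hand_in())'
```

```text
the job is handed in; nothing more can be done
None
```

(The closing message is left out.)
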